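# Take the intake filter out of the cold well for rinsing

## Robot

A 7-joint arm with a two-finger parallel gripper is mounted at the origin on a cart in front of the work surface, level with it; the furniture and walls round the work are solid. World frame = base frame: x ahead of the robot, y to its left, z up, the work surface at z = 0. Lengths are in m, angles in rad, forces in N, time in s.
With the tool pointing down it reaches from about 0.4 to 0.85 m from the base axis. Payload 10.4 kg.
Tool frame: the origin (TCP) lies at the very end of the fingers, on their centre line; the grasp point (between the pads) lies r.tcp_to_grasp behind it (r.tcp_to_grasp is the distance from the TCP to the grasp point, in m); z points along the fingers, y is the line along which they close (so a half turn about z gives the same grasp; the last joint's range is limited). The gripper opens to 87 mm and grips with 3 to 60 N. Pads are 19 mm wide; open, the fingers measure 117 mm over their backs; the gripper's body (75 mm by 190 mm) begins 51 mm behind the grasp point.
Start: joints at [-1.307, 0.332, -0.065, 1.46, 0.022, 1.35, -0.088], TCP at [0.177, 0.599, 0.223] pointing down, gripper open.
Joint ranges: [-2.6, 2.6], [-0.5, 2.12], [-1.47, 1.34], [0.16, 2.42], [-1.27, 4.41], [0.06, 2.06], [-2.6, 2.6]. Speed limits (rad/s): [2.22, 2.22, 2.79, 2.79, 3.14, 3.14, 3.14].

## Interface

Orientations are given as a unit quaternion [x, y, z, w].
In Python, from bench import monitor, cams, ticket, r gives the robot as it stands.
- The arm moves only by the shell command python3 -m crank 'ROWS' [OPENING] [FORCE]. ROWS is a JSON object whose one key "steps" holds a list of rows, each a list of 2 entries, a list of its own where there are three numbers: the shift along the world's x, y, z in units of 25 mm (1.0 is 25 mm), then the turn, a rotation vector about the world's x, y, z in units of 5 degrees (1.0 is 5 degrees). In form: {"steps": [[[x, y, z], [ax, ay, az]], ...]}. A call has 1 to 10 rows; each row shifts and turns the commanded pose from where the row before left it; what a row does not reach is not made up. A row lasts 1/12 s, in which the tool goes at most 41.7 mm and 7.16 degrees, less where a joint would pass 70% of its speed; a pose out of reach is approached as far as the arm can. A call is refused whole if a number of a shift passes 1 or a number of a turn 1, either way. A call with a gripper value outside its range is refused whole. OPENING is the finger opening in mm, from 0 to 87, set as the call begins (- or left out, the last holds). The fingers move at their own pace and stop on an object; FORCE is the grip in N (left out, the last holds). Time passes only in rows, so rows that do not move let the fingers close. It gives the time, the measured TCP pose, the force, the opening and the grip force at its end, in the units of the state.
- monitor.read_state(): the state, without advancing time (a new reading comes with each control period).
- cams.camera(name): name is "scene" or "top" or "wrist"; returns a dict with "pixels" (400x640x3 uint8, blue, green, red), "z_map" (400x640 float32, m along the optical axis (not along the pixel's ray), 0 where there is no reading), "vfov" (degrees; the focal length in pixels is half the picture's height over the tangent of half this angle, whatever the lens; pixels are square), "cx", "cy" (the principal point, pixels), "T" (4x4, takes a point from camera to world coordinates). Camera axes: x right, y up, looking along -z (the intrinsics and any distortion apply to the point x, -y, -z); pixel columns grow to the right and rows downward; lengths in m; the calibration is good to about 2 mm. A picture is of the moment at which its call begins.
- ticket.close_job(): hands the job in; it is judged then, once.
The state is a dict: "time": time; "joint_positions": joint angles; "joint_vel": joint speeds; "joint_torque": joint torques, N m; "ee_pos": TCP position; "eef_rot": TCP orientation; "ft_force": force on the tool from outside, world axes, zero at the start; "torque": the same for the moment, N m; "width": finger opening in m; "grip_force": force on a finger pad.
Only numpy, scipy, OpenCV 4.12 (cv2) and the standard library are available. Lean on these libraries where they do the work, as an engineer would, in place of code of your own. Each camera call takes 0.05 s, during which the arm holds its last target. There are 200 camera calls.

## Task

The cold well's air filter needs rinsing: turn the red isolator to off until it clicks, draw the green filter straight and level out of its slot, and set it down gently, flat and mesh up, on the floor of the white drain tray. There is nothing to grip at first: draw it part way with a fingertip in its pull hole, then take hold of the end that has come out; near the end you will feel it meet its anti-drop stop, so lift it lightly over that and never force it. Keep it level all the way, and leave everything else where it stands.

Things in the scene. Friction and masses are not known exactly. Their poses are not given: they have to be found in the camera images.
- cold_well: Counter-top cold well, fixed: steel base, black cap, aluminium deck, 190 (x) x 350 (y) x 84 mm; origin under its centre, z up. Along its x = 0 line the filter lies in a channel 63 mm wide and 14.5 mm high, floor 60 mm above the origin, that runs out through its -y end face (y = -173 mm). Round lidded tin, top 120 mm above the worktop, at its +y end.
- slot_mouth (a point): Centre of the slot in the cold well's -y end face, 67 mm above the worktop. The deck (82.5 mm high) has an intake opening 46 mm wide over the filter, 46 to 150 mm toward -y of the well's centre; a solid bridge closes it above the slot. Below it is hollow down to 50 mm. A low stop is clipped across the channel's floor inside the mouth, its place varies.
- filter: Green cassette with dark mesh, loose, 60 (x) x 130 (y) mm, 9 mm thick, 90 g, with a 2.5 mm foot under its rear end (y = 30 to 65 mm). Origin: centre, at the foot's underside; mesh +z up. At first home, axes as the well's, end flush. Slides out to -y; somewhere past 60 mm the foot meets the stop (feel for it): ease off, lift it lightly against the roof to pass. Pinch its sides at y = -65 to 30.
- filter_pull (a point): Centre of the filter's pull hole, at its top face (11.5 mm above its origin): a through hole 46 (x) x 34 (y) mm, open from above through the intake opening; y = +40 mm in the filter's frame. A finger in it can draw the filter about 60 mm toward -y before the bridge stops the finger. A spring click holds the filter home (up to 20 N to start). The drawn-out end may droop by some 0.04 rad.
- isolator (a joint): Red rotary handle on a yellow disc. 0 = on (bar along the well's y), 1.571 = off (bar along the well's x); grows clockwise seen from above. A spring snaps it to whichever end is nearer (about 0.1 N m at the ends, none at mid-turn). While it is on, a bolt locks the filter; at off the bolt is clear.
- isolator_grip (a point): Point on the handle's axis, at the height to grip. The bar is 12 mm thick, 44 mm long and 26 mm high; its top is 10 mm above this point and the yellow disc 22 mm below it. Axes turn with the handle: the bar lies along y.
- drain_tray: White slotted drain tray, fixed, 328 (x) x 448 (y) mm; its rim is 33 mm high and 12 mm wide, its flat floor 15 mm above the worktop. Origin under its centre.
- tray_free (a point): Middle of the free half of the tray's floor, on the floor (0, +90 mm in the tray's frame).
- glass_mug: Smoky glass mug, upside down on the tray's -y half; 103 x 121 x 106 mm, origin under its centre. A bystander.
- jigger: Steel double jigger standing behind the cold well, 47 mm wide, 78 mm high, origin under its centre. A bystander.
- steel_cup: Small steel cup standing behind the cold well, 56 mm wide, 32 mm high, origin under its centre. A bystander.
Mind the look-alikes: they are no part of the job. Of the things like the filter, leave any that is purple; of the rest the smaller one is meant.

How it is judged:
On the way, in this order (a step that is already met when the one before it is completed fails the run):
1. the isolator is at off (value of joint isolator above 1.45 rad), for 0.2 s.
2. the filter is drawn out by 45 mm or more and still lies in its channel (y of filter in the frame of cold_well between -0.215 and -0.154 m and x of filter in the frame of cold_well between -0.004 and 0.004 m and z of filter in the frame of cold_well between 0.057 and 0.067 m), for 0.1 s.
3. the filter is wholly out of the slot (y of filter in the frame of cold_well below -0.24 m), for 0.05 s.
At the end, for the whole second after the job is handed in: the filter rests flat (tilt under 0.1 rad), mesh up, on the tray's floor (12 to 19 mm above the worktop, its centre within 130 mm in x and 190 mm in y of the tray's), the isolator is off (over 1.45 rad), and mug, jigger and cup are within 15 mm of where they stood (z of filter in the frame of drain_tray between 0.012 and 0.019 m and x of filter in the frame of drain_tray between -0.13 and 0.13 m and y of filter in the frame of drain_tray between -0.19 and 0.19 m and angle between filter's own z axis and vertical below 0.1 rad and linear speed of filter below 0.02 m/s and value of joint isolator above 1.45 rad and distance of each of glass_mug, jigger, steel_cup from where it was at the start of the episode below 0.015 m); the robot touches nothing.
It fails at once if the filter is forced against its channel or bolt (over 40 N) (contact force between filter and cold_well above 40 N).
It fails at once if the filter is tilted by more than 0.3 rad, so that its dust would fall off (angle between filter's own z axis and vertical above 0.3 rad).
It fails at once if the filter is dropped or slapped into the tray (faster than 0.35 m/s below the tray's rim) (linear speed of filter above 0.35 m/s and z of filter in the frame of drain_tray below 0.035 m).
It fails at once if the mug, the jigger or the cup is knocked over (angle between any of glass_mug, jigger, steel_cup's own z axis and vertical above 0.3 rad).
It also fails if it takes over 72 s, if anything falls off the work surface, if the arm or the gripper's body presses on something with over 40 N, if the wrist force passes 120 N, or if a joint passes its speed limit or range.

## Working session

There is one attempt and no reset: what is moved stays moved. The work goes in short steps, Python scripts to look and compute and a shell command to move; the robot and the scene stay as the last step left them, time stands still between calls to the robot, and variables do not carry over. Pictures are saved under pics/ and viewed, at most 10 in all, crops included, and the job is handed in when it is done.

```bash
ls; mkdir -p pics
cat > h.py <<'E'
import numpy as np, cv2
from bench import monitor, cams, ticket, r
def shot(n):
    c=cams.camera(n); c['f']=200/np.tan(np.radians(c['vfov'])/2); return c
def world(c,u,v,z=None):
    d=c['z_map'][int(round(v)),int(round(u))] if z is None else 1
    p=np.array([(u-c['cx'])/c['f'],-(v-c['cy'])/c['f'],-1.])
    T=c['T']
    if z is None: return T[:3,:3]@(p*d)+T[:3,3]
    q=T[:3,:3]@p; s=(z-T[2,3])/q[2]; return T[:3,3]+s*q
def cloud(c):
    v,u=np.mgrid[:400,:640]; d=c['z_map']
    p=np.stack([(u-c['cx'])/c['f']*d,-(v-c['cy'])/c['f']*d,-d],-1)
    return p@c['T'][:3,:3].T+c['T'][:3,3]
E
python3 - <<'E'
from h import *
import pickle
for n in ['top','scene']:
    c=shot(n); cv2.imwrite(f'pics/{n}0.png',c['pixels']); pickle.dump(c,open(n+'.pkl','wb'))
    print(n,[k for k in c],c['vfov'],c['cx'],c['cy'],c['T'].round(3).tolist())
print(monitor.read_state(), r.tcp_to_grasp)
E
```

```text
pics
top ['pixels', 'z_map', 'vfov', 'cx', 'cy', 'T', 'f'] 56.4120191032527 319.4572228702694 207.08450077919693 [[0.017, 0.99, -0.14, 0.275], [-1.0, 0.018, 0.01, 0.113], [0.012, 0.139, 0.99, 1.266], [0.0, 0.0, 0.0, 1.0]]
scene ['pixels', 'z_map', 'vfov', 'cx', 'cy', 'T', 'f'] 49.69243026383472 321.5190067771056 208.3111198002284 [[-0.678, 0.381, -0.629, -0.63], [-0.735, -0.353, 0.579, 1.081], [-0.002, 0.854, 0.52, 0.99], [0.0, 0.0, 0.0, 1.0]]
{'time': 0.1, 'joint_positions': array([-1.30661165,  0.33280967, -0.06468308,  1.46081338,  0.02160286,
        1.34991547, -0.08850871]), 'joint_vel': array([ 0.00143789, -0.00068251, -0.00012053, -0.00247159, -0.00196965,
       -0.00064017,  0.0002901 ]), 'joint_torque': array([ 1.98977912e-03, -6.24556661e+01,  2.50557752e-02, -3.90710986e+01,
       -6.13876199e-02,  3.65709595e-02,  6.00201565e-05]), 'ee_pos': array([0.17671297, 0.59915113, 0.22185383]), 'eef_rot': array([ 1.42904287e-01,  9.89736315e-01, -6.22589009e-04, -5.76335189e-05]), 'ft_force': array([-0.81604042, -0.30289342,  0.83329077]), 'torque': array([ 0.04325933, -0.02231808, -0.02170908]), 'grip_force': 0.0, 'width': 0.08697108105392419} 0.0187
```

View pics/top0.png

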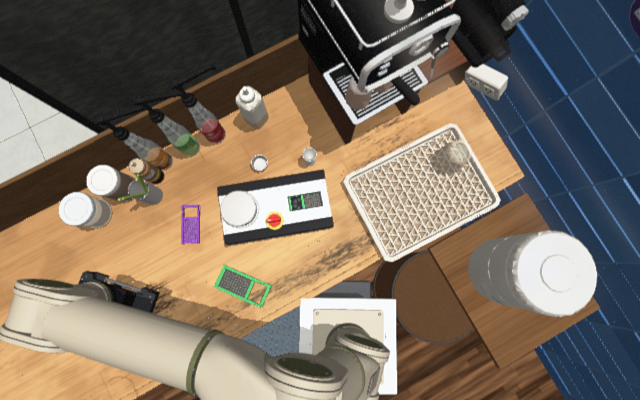

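View pics/scene0.png

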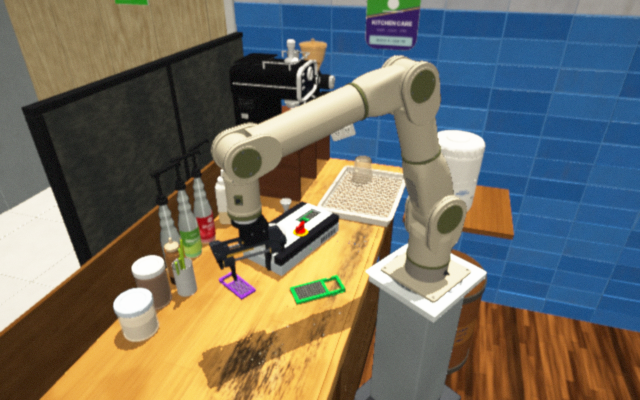

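The top view shows the well at (218–333, 171–243), with the isolator at (274,220) and the filter window at (305,201). The tray is at (345–498, 125–260) with the mug at (457,152). The jigger is at (309,156) and the cup at (260,162). Decoys are the purple filter at (190,224) and the larger green one at (242,285).

Run:
```python
from h import *
import pickle
for n in ['top','scene']:
    c=pickle.load(open(n+'.pkl','rb')); P=cloud(c); im=c['pixels'].astype(int); b,g,rr=im[...,0],im[...,1],im[...,2]
    hsv=cv2.cvtColor(c['pixels'],cv2.COLOR_BGR2HSV).astype(int); H,S,V=hsv[...,0],hsv[...,1],hsv[...,2]
    v,u=np.mgrid[:400,:640]
    roi=(u>215)&(u<340)&(v>165)&(v<248) if n=='top' else (u>255)&(u<345)&(v>195)&(v<275)
    for nm,m in [('red',((H<6)|(H>174))&(S>170)&(V>90)),('yel',(H>22)&(H<35)&(S>170)&(V>120)),('grn',(H>45)&(H<80)&(S>130)&(V>50))]:
        m=m&roi&(c['z_map']>0)
        p=P[m]; print(n,nm,m.sum(),'uv',u[m].mean().round(1),v[m].mean().round(1),'med',np.median(p,0).round(4),'min',p.min(0).round(3),'max',p.max(0).round(3))
    # deck plane points
    m=(P[...,2]>.07)&(P[...,2]<.092)&roi
    q=P[m]; rect=cv2.minAreaRect((q[:,:2]*1000).astype(np.float32)); print('deck',m.sum(),np.median(q[:,2]),rect, cv2.boxPoints(rect).round(0).tolist())
    if n=='top':
        cr=c['pixels'][115:265,210:510]; cv2.imwrite('pics/topc.png',cv2.resize(cr,None,fx=2.6,fy=2.6,interpolation=cv2.INTER_CUBIC))
        m=(P[...,2]>.022)&(P[...,2]<.045)&(u>335)&(u<505)&(v>120)&(v<265)
        q=P[m]; rect=cv2.minAreaRect((q[:,:2]*1000).astype(np.float32)); print('tray',m.sum(),np.median(q[:,2]),rect,cv2.boxPoints(rect).round(0).tolist())
```

```text
top red 101 uv 274.2 219.9 med [0.3944 0.2418 0.0953] min [0.381 0.226 0.088] max [0.413 0.263 0.123]<stdin>:10: RuntimeWarning: Mean of empty slice.
  ret = ret.dtype.type(ret / rcount)
  return _methods._mean(a, axis=axis, dtype=dtype,
  ret = um.true_divide(
Traceback (most recent call last):
ValueError: zero-size array to reduction operation minimum which has no identity
```

```bash
cat > meas.py <<'E'
from h import *
import pickle
for n in ['top','scene']:
    c=pickle.load(open(n+'.pkl','rb')); P=cloud(c)
    hsv=cv2.cvtColor(c['pixels'],cv2.COLOR_BGR2HSV).astype(int); H,S,V=hsv[...,0],hsv[...,1],hsv[...,2]
    v,u=np.mgrid[:400,:640]
    roi=(u>215)&(u<340)&(v>165)&(v<248) if n=='top' else (u>255)&(u<345)&(v>195)&(v<275)
    for nm,m in [('red',((H<6)|(H>174))&(S>170)&(V>90)),('yel',(H>16)&(H<38)&(S>190)&(V>160)),('grn',(H>45)&(H<85)&(S>110)&(V>50))]:
        m=m&roi&(c['z_map']>0)
        if m.sum()<3: continue
        p=P[m]; print(n,nm,m.sum(),'uv',u[m].mean().round(1),v[m].mean().round(1),'med',np.median(p,0).round(4),'mid',((p.min(0)+p.max(0))/2).round(4),'min',p.min(0).round(3),'max',p.max(0).round(3))
        if nm=='grn': rect=cv2.minAreaRect((p[:,:2]*1000).astype(np.float32)); print(rect)
    m=(P[...,2]>.07)&(P[...,2]<.095)&roi
    q=P[m]; rect=cv2.minAreaRect((q[:,:2]*1000).astype(np.float32)); print('deck',m.sum(),np.median(q[:,2]),rect, cv2.boxPoints(rect).round(0).tolist())
    if n=='top':
        cr=c['pixels'][115:265,210:510]; cv2.imwrite('pics/topc.png',cv2.resize(cr,None,fx=2.6,fy=2.6,interpolation=cv2.INTER_CUBIC))
        m=(P[...,2]>.022)&(P[...,2]<.045)&(u>340)&(u<505)&(v>120)&(v<265)
        q=P[m]; rect=cv2.minAreaRect((q[:,:2]*1000).astype(np.float32)); print('tray',m.sum(),np.median(q[:,2]),rect,cv2.boxPoints(rect).round(0).tolist())
        for nm,(a,b) in dict(jig=(309,156),cup=(260,162),mug=(457,152)).items(): print(nm,world(c,a,b).round(3))
E
python3 meas.py
```

```text
top red 101 uv 274.2 219.9 med [0.3944 0.2418 0.0953] mid [0.3968 0.2445 0.1055] min [0.381 0.226 0.088] max [0.413 0.263 0.123]
top grn 63 uv 296.9 202.2 med [0.4591 0.1624 0.0691] mid [0.4572 0.1762 0.0637] min [0.432 0.151 0.047] max [0.482 0.201 0.08 ]
((457.0039367675781, 176.83229064941406), (42.276824951171875, 46.803436279296875), 10.985713005065918)
deck 4954 0.08184487251975014 ((442.1657409667969, 245.41688537597656), (190.86489868164062, 350.68487548828125), 10.842758178710938) [[315.0, 400.0], [381.0, 55.0], [569.0, 91.0], [503.0, 436.0]]
tray 2271 0.03112723064747147 ((506.5440368652344, -264.3417663574219), (488.96343994140625, 570.1824340820312), 3.0397751331329346) [[247.0, 7.0], [278.0, -562.0], [766.0, -536.0], [736.0, 33.0]]
jig [0.62  0.139 0.048]
cup [ 0.609  0.311 -0.001]
mug [ 0.623 -0.335  0.116]
scene red 71 uv 300.3 227.5 med [0.3913 0.2458 0.106 ] mid [0.431  0.2117 0.0853] min [0.378 0.156 0.051] max [0.484 0.268 0.12 ]
scene yel 41 uv 301.4 233.1 med [0.3783 0.254  0.0868] mid [0.3906 0.2445 0.0876] min [0.364 0.221 0.082] max [0.417 0.268 0.093]
scene grn 30 uv 304.1 218.6 med [0.4745 0.1599 0.0711] mid [0.4681 0.1623 0.0625] min [0.448 0.142 0.05 ] max [0.488 0.183 0.075]
((473.94439697265625, 156.15484619140625), (35.82343292236328, 40.230438232421875), 37.23695373535156)
deck 1844 0.08296112911616887 ((480.0092468261719, 253.54833984375), (273.97418212890625, 353.3016052246094), 10.728239059448242) [[313.0, 402.0], [378.0, 54.0], [647.0, 105.0], [582.0, 453.0]]
```

Edit , replacing
```

```
with
```

```

```bash
python3 -m crank '{"steps":[[[0.59,-0.945,0],[0,0,-0.836]],[[0.59,-0.945,0],[0,0,-0.836]],[[0.59,-0.945,0],[0,0,-0.836]],[[0.59,-0.945,0],[0,0,-0.836]],[[0.59,-0.945,0],[0,0,-0.836]],[[0.59,-0.945,0],[0,0,-0.836]],[[0.59,-0.945,0],[0,0,-0.836]],[[0.59,-0.945,0],[0,0,-0.836]]]}' 87 20
python3 -m crank '{"steps":[[[0.59,-0.945,0],[0,0,-0.836]],[[0.59,-0.945,0],[0,0,-0.836]],[[0.59,-0.945,0],[0,0,-0.836]],[[0.59,-0.945,0],[0,0,-0.836]],[[0.59,-0.945,0],[0,0,-0.836]],[[0.59,-0.945,0],[0,0,-0.836]],[[0.59,-0.945,0],[0,0,-0.836]],[[0,0,0],[0,0,0]],[[0,0,0],[0,0,0]]]}'
cat > st.py <<'E'
from h import *
from scipy.spatial.transform import Rotation as R
C=np.array([.4422,.2454]); a=np.radians(10.84)
s=monitor.read_state(); M=R.from_quat(s['eef_rot']).as_matrix(); p=s['ee_pos']
d=p[:2]-C
print('t',round(s['time'],2),'tcp',p.round(4),'well xy',round(d@[np.cos(a),np.sin(a)],4),round(d@[-np.sin(a),np.cos(a)],4),'yaxis deg',np.degrees(np.arctan2(M[1,1],M[0,1])).round(2),'tool z',M[:,2].round(4),'F',s['ft_force'].round(2),'w',round(s['width'],4),'g',round(s['grip_force'],1),'j7',s['joint_positions'][6].round(2))
E
python3 st.py
python3 - <<'E'
from h import *
import pickle
c=shot('wrist'); cv2.imwrite('pics/w1.png',c['pixels']); pickle.dump(c,open('w1.pkl','wb'))
c=shot('top'); pickle.dump(c,open('top2.pkl','wb'))
E
```

```text
time: 0.77
ee_pos: [0.2952, 0.4091, 0.2223]
eef_rot: [0.423, 0.906, -0.0, -0.0]
ft_force: [0.3, -0.2, 0.1]
width: 0.0868
grip_force: 0.0
time: 1.52
ee_pos: [0.3986, 0.2439, 0.2224]
eef_rot: [0.638, 0.77, -0.0, -0.0]
ft_force: [0.3, 1.1, 0.3]
width: 0.0869
grip_force: 0.0
t 1.52 tcp [0.3986 0.2439 0.2224] well xy -0.0431 0.0067 yaxis deg 10.71 tool z [-2.e-04 -0.e+00 -1.e+00] F [0.35 1.09 0.32] w 0.0869 g 0.0 j7 -0.47
```

View pics/w1.png

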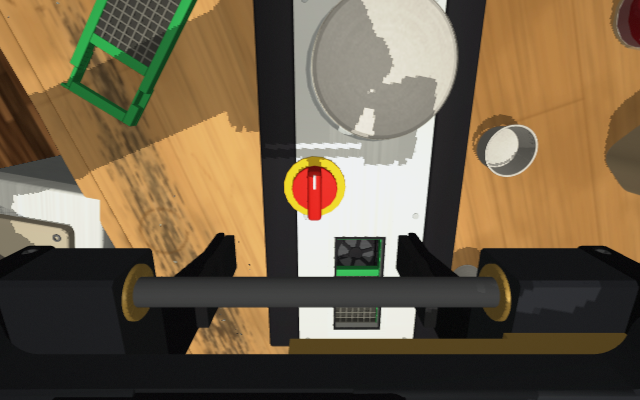

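The wrist view shows the red bar, along the well's y, at (315,190), the yellow disc around it, the pull hole at (357,252), and the cup at (505,150).

Run:
```python
from h import *
import pickle
c=pickle.load(open('w1.pkl','rb')); P=cloud(c); v,u=np.mgrid[:400,:640]
hsv=cv2.cvtColor(c['pixels'],cv2.COLOR_BGR2HSV).astype(int); H,S,V=hsv[...,0],hsv[...,1],hsv[...,2]
C=np.array([.4422,.2454]); a=np.radians(10.84); Rw=np.array([[np.cos(a),np.sin(a)],[-np.sin(a),np.cos(a)]])
def rep(nm,m):
    p=P[m]; w=np.c_[(p[:,:2]-C)@Rw.T,p[:,2]]*1000
    print(nm,m.sum(),'well 2/50/98%',np.percentile(w,[2,50,98],axis=0).round(1).tolist(),'mid',(np.percentile(w,[1,99],axis=0).mean(0)).round(1))
roi=(u>270)&(u<360)&(v>140)&(v<235)
rep('redtop',roi&((H<6)|(H>174))&(S>150)&(V>90)&(P[...,2]>.112))
rep('yellow',roi&(H>20)&(H<36)&(S>150)&(V>110)&(P[...,2]<.095))
hole=(u>325)&(u<390)&(v>235)&(v<335)
rep('green',hole&(H>45)&(H<85)&(S>110)&(V>50))
rep('below deck',hole&(P[...,2]<.079)&(P[...,2]>.03))
rep('deckwhite',(P[...,2]>.076)&(P[...,2]<.09)&(u>255)&(u<480)&(v<345)&~((u>200)&(u<240)&(v>235))&(V>150)&(S<60)&((v<230)))
rep('capedges',(P[...,2]>.073)&(P[...,2]<.09)&(u>250)&(u<490)&(v<220))
for x,y in [(357,241),(335,240),(382,240),(335,328),(380,328),(357,268),(357,275)]: print(x,y,((Rw@(world(c,x,y)[:2]-C))*1000).round(1),world(c,x,y)[2].round(4))
# tray rim from fresh top picture
c=pickle.load(open('top2.pkl','rb'));P=cloud(c)
m=((P[...,2]>.027)&(P[...,2]<.04)&(u>335)&(u<505)&(v>118)&(v<268)).astype(np.uint8)
n,l,s,ce=cv2.connectedComponentsWithStats(m); k=1+s[1:,4].argmax(); q=P[l==k]
rect=cv2.minAreaRect((q[:,:2]*1000).astype(np.float32)); print('tray',s[k],rect,cv2.boxPoints(rect).round().tolist())
for x,y in [(346,183),(457,127),(497,197),(388,259)]: print(world(c,x,y,.033).round(4))
```

```text
redtop 631 well 2/50/98% [[-50.4, -13.6, 114.4], [-44.5, 6.8, 118.3], [-39.4, 27.3, 120.1]] mid [-44.9  35.3 248.8]
yellow 1160 well 2/50/98% [[-71.7, -18.4, 85.0], [-45.5, 14.0, 86.7], [-17.7, 32.9, 88.1]] mid [-45.    7.   86.4]
green 551 well 2/50/98% [[-21.5, -141.0, 64.2], [5.7, -89.3, 71.3], [23.5, -48.3, 84.2]] mid [  1.  -97.9  74.2]
below deck 2418 well 2/50/98% [[-20.7, -154.4, 50.1], [2.6, -89.9, 69.0], [23.2, -63.9, 77.5]] mid [   0.9 -108.    64. ]
deckwhite 12990 well 2/50/98% [[-59.5, -36.7, 81.3], [-0.8, 29.2, 82.7], [60.8, 157.7, 84.3]] mid [ 0.8 60.9 82.9]
capedges 28181 well 2/50/98% [[-91.8, -24.9, 81.5], [-17.3, 47.8, 83.6], [91.8, 158.2, 87.1]] mid [ 0.  66.6 84.4]
357 241 [  2.2 -65.4] 0.051
335 240 [-24.  -49.9] 0.083
382 240 [ 23.3 -51.3] 0.0801
335 328 [ -22.5 -152.9] 0.0837
380 328 [  26.5 -154.1] 0.0822
357 268 [  1.  -89.3] 0.0678
357 275 [  0.7 -95.5] 0.0717
tray [ 343  124  158  138 1777] ((512.2894897460938, -243.43133544921875), (327.8763732910156, 449.2200927734375), 28.199861526489258) [[262.0, -123.0], [474.0, -519.0], [763.0, -364.0], [551.0, 32.0]]
[0.5328 0.0129 0.033 ]
[ 0.7377 -0.3702  0.033 ]
[ 0.4946 -0.4972  0.033 ]
[ 0.2811 -0.1269  0.033 ]
```

```bash
python3 -m crank '{"steps":[[[-0.075,-0.02,-0.8],[0,0,0.02]],[[0,0,-0.9],[0,0,0]],[[0,0,-0.9],[0,0,0]],[[0,0,-0.9],[0,0,0]],[[0,0,-0.9],[0,0,0]],[[0,0,-0.5],[0,0,0]],[[0,0,-0.24],[0,0,0]],[[0,0,0],[0,0,0]],[[0,0,0],[0,0,0]]]}' 87; python3 st.py
python3 -m crank '{"steps":[[[0,0,0],[0,0,0]],[[0,0,0],[0,0,0]],[[0,0,0],[0,0,0]],[[0,0,0],[0,0,0]],[[0,0,0],[0,0,0]],[[0,0,0],[0,0,0]],[[0,0,0],[0,0,0]],[[0,0,0],[0,0,0]]]}' 0 25; python3 st.py
```

```text
time: 2.37
ee_pos: [0.3961, 0.2453, 0.0945]
eef_rot: [0.636, 0.772, 0.0, 0.0]
ft_force: [0.0, -0.3, 0.3]
width: 0.0869
grip_force: 0.0
t 2.37 tcp [0.3961 0.2453 0.0945] well xy -0.0453 0.0086 yaxis deg 11.05 tool z [ 2.e-04  2.e-04 -1.e+00] F [ 0.05 -0.28  0.29] w 0.0869 g 0.0 j7 -0.43
time: 3.03
ee_pos: [0.3962, 0.2446, 0.0941]
eef_rot: [0.636, 0.771, 0.0, 0.0]
ft_force: [-0.6, -0.4, 0.7]
width: 0.0415
grip_force: 0.0
t 3.03 tcp [0.3962 0.2446 0.0941] well xy -0.0454 0.0079 yaxis deg 10.97 tool z [ 1.e-04  0.e+00 -1.e+00] F [-0.61 -0.37  0.73] w 0.0415 g 0.0 j7 -0.43
```

```bash
python3 -m crank '{"steps":[[[0,0,0],[0,0,0]],[[0,0,0],[0,0,0]],[[0,0,0],[0,0,0]],[[0,0,0],[0,0,0]],[[0,0,0],[0,0,0]],[[0,0,0],[0,0,0]],[[0,0,0],[0,0,0]],[[0,0,0],[0,0,0]]]}' 0 25; python3 st.py
python3 -m crank '{"steps":[[[0,0,0],[0,0,-0.9]],[[0,0,0],[0,0,-0.9]],[[0,0,0],[0,0,-0.9]],[[0,0,0],[0,0,-0.9]],[[0,0,0],[0,0,-0.9]],[[0,0,0],[0,0,-0.9]],[[0,0,0],[0,0,-0.9]],[[0,0,0],[0,0,-0.9]],[[0,0,0],[0,0,-0.9]],[[0,0,0],[0,0,-0.9]]]}'; python3 st.py
```

```text
time: 3.7
ee_pos: [0.397, 0.2448, 0.0942]
eef_rot: [0.636, 0.771, 0.001, 0.0]
ft_force: [5.0, 1.9, -3.2]
width: 0.012
grip_force: 25.0
t 3.7 tcp [0.397  0.2448 0.0942] well xy -0.0445 0.0079 yaxis deg 10.94 tool z [ 1.6e-03  7.0e-04 -1.0e+00] F [ 4.98  1.93 -3.23] w 0.012 g 25.0 j7 -0.43
time: 4.53
ee_pos: [0.3981, 0.2446, 0.0942]
eef_rot: [0.884, 0.467, 0.002, 0.001]
ft_force: [10.4, 1.5, -8.0]
width: 0.0117
grip_force: 25.0
t 4.53 tcp [0.3981 0.2446 0.0942] well xy -0.0435 0.0075 yaxis deg -34.28 tool z [ 3.8e-03  7.0e-04 -1.0e+00] F [10.4   1.51 -7.96] w 0.0117 g 25.0 j7 -1.21
```

```bash
python3 -m crank '{"steps":[[[0.06,0,0],[0,0,-0.9]],[[0,0,0],[0,0,-0.9]],[[0,0,0],[0,0,-0.9]],[[0,0,0],[0,0,-0.9]],[[0,0,0],[0,0,-0.9]],[[0,0,0],[0,0,-0.9]],[[0,0,0],[0,0,-0.9]],[[0,0,0],[0,0,-0.9]],[[0,0,0],[0,0,-0.9]],[[0,0,0],[0,0,-0.9]]]}'; python3 -m crank '{"steps":[[[0,0,0],[0,0,-0.2]],[[0,0,0],[0,0,0]],[[0,0,0],[0,0,0]],[[0,0,0],[0,0,0]]]}'; python3 st.py
```

```text
time: 5.37
ee_pos: [0.3987, 0.2436, 0.0942]
eef_rot: [0.996, 0.093, 0.001, 0.001]
ft_force: [5.1, -3.3, -0.1]
width: 0.0122
grip_force: 25.0
time: 5.7
ee_pos: [0.3987, 0.2436, 0.0942]
eef_rot: [0.996, 0.087, 0.001, 0.001]
ft_force: [4.1, -3.9, -1.1]
width: 0.012
grip_force: 25.0
t 5.7 tcp [0.3987 0.2436 0.0942] well xy -0.043 0.0064 yaxis deg -80.05 tool z [ 0.0017 -0.0013 -1.    ] F [ 4.07 -3.87 -1.15] w 0.012 g 25.0 j7 -2.0
```

```bash
python3 -m crank '{"steps":[[[0,0,0],[0,0,0]],[[0,0,0],[0,0,0]],[[0,0,0],[0,0,0]],[[0,0,0],[0,0,0]],[[0,0,0],[0,0,0]],[[0,0,0.4],[0,0,0]],[[0,0,0.9],[0,0,0]],[[0,0,1],[0,0,0]],[[0,0,1],[0,0,0]],[[0,0,0.6],[0,0,0]]]}' 30
python3 -m crank '{"steps":[[[0.2,-0.3,0],[0,0,0.95]],[[0.2,-0.3,0],[0,0,0.95]],[[0.2,-0.3,0],[0,0,0.95]],[[0.2,-0.3,0],[0,0,0.95]],[[0.2,-0.3,0],[0,0,0.95]],[[0.2,-0.3,0],[0,0,0.95]],[[0.2,-0.3,0],[0,0,0.95]],[[0.2,-0.3,0],[0,0,0.95]],[[0.2,-0.1,0],[0,0,0.95]],[[0.2,-0.1,0],[0,0,0.95]]]}' 0
python3 -m crank '{"steps":[[[0,0,0],[0,0,0.95]],[[0,0,0],[0,0,0.95]],[[0,0,0],[0,0,0.95]],[[0,0,0],[0,0,0.95]],[[0,0,0],[0,0,0.95]],[[0,0,0],[0,0,0.95]],[[0,0,0],[0,0,0.95]],[[0,0,0],[0,0,0.95]],[[0,0,0],[0,0,0.95]],[[0,0,0],[0,0,0]]]}'
python3 st.py
python3 - <<'E'
from h import *
import pickle
c=shot('wrist'); cv2.imwrite('pics/w2.png',c['pixels']); pickle.dump(c,open('w2.pkl','wb'))
E
```

```text
time: 6.53
ee_pos: [0.3983, 0.2448, 0.1948]
eef_rot: [0.996, 0.087, 0.001, -0.001]
ft_force: [0.4, 0.3, 0.1]
width: 0.03
grip_force: 0.0
time: 7.37
ee_pos: [0.4479, 0.179, 0.1922]
eef_rot: [0.876, 0.482, 0.0, -0.0]
ft_force: [-0.2, 0.6, -0.2]
width: 0.0006
grip_force: 0.0
time: 8.2
ee_pos: [0.4476, 0.1795, 0.1922]
eef_rot: [0.64, 0.768, 0.0, 0.0]
ft_force: [-0.7, -0.4, 0.1]
width: 0.0006
grip_force: 0.0
t 8.2 tcp [0.4476 0.1795 0.1922] well xy -0.0071 -0.0658 yaxis deg 10.43 tool z [ 1.e-04  1.e-04 -1.e+00] F [-0.71 -0.35  0.14] w 0.0006 g 0.0 j7 -0.28
```

View pics/w2.png

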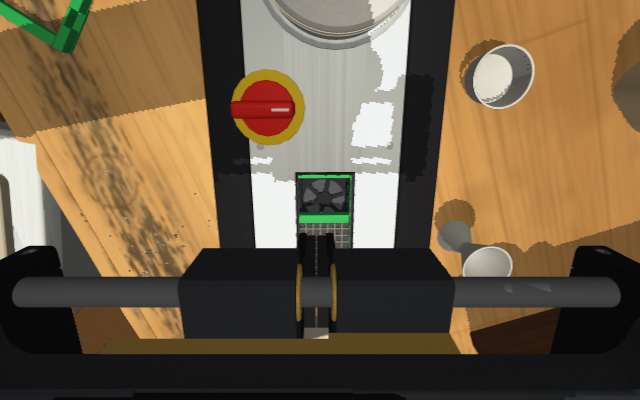

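The bar at (267,108) now lies across the well, so it's off. The pull hole spans (298–352, 180–214). I'll check its position.

Run:
```python
from h import *
import pickle
c=pickle.load(open('w2.pkl','rb')); C=np.array([.4422,.2454]); a=np.radians(10.84); Rw=np.array([[np.cos(a),np.sin(a)],[-np.sin(a),np.cos(a)]])
hsv=cv2.cvtColor(c['pixels'],cv2.COLOR_BGR2HSV).astype(int)
g=(hsv[...,0]>45)&(hsv[...,0]<85)&(hsv[...,1]>110)
print('green rows @u=325',np.where(g[165:240,325])[0]+165,'@v=195',np.where(g[195,280:370])[0]+280)
for v in np.where(g[165:240,325])[0]+165: print(v,((Rw@(world(c,325,v,.0715)[:2]-C))*1000).round(1),world(c,325,v)[2].round(4))
for x in (296,299,351,354): print(x,((Rw@(world(c,x,218,.0825)[:2]-C))*1000).round(1))
```

```text
green rows @u=325 [175 176 177 212 213 214 215 216 217 218 219 220 221 222] @v=195 [349 350]
175 [  1.3 -52. ] 0.0709
176 [  1.3 -52.9] 0.0713
177 [  1.3 -53.8] 0.0723
212 [  1.3 -86.4] 0.0651
213 [  1.3 -87.3] 0.0675
214 [  1.3 -88.3] 0.0715
215 [  1.3 -89.3] 0.0723
216 [  1.3 -90.2] 0.0727
217 [  1.3 -91.2] 0.071
218 [  1.3 -92.2] 0.0722
219 [  1.3 -93.1] 0.0715
220 [  1.3 -94.1] 0.0718
221 [  1.3 -95.1] 0.0718
222 [  1.3 -96.1] 0.0714
296 [-24.4 -87.9]
299 [-21.8 -88. ]
351 [ 23.8 -88.2]
354 [ 26.4 -88.3]
```

```bash
python3 -m crank '{"steps":[[[0.16,-0.035,-0.5],[0,0,0.04]],[[0.16,-0.035,-0.8],[0,0,0.04]],[[0,0,-0.9],[0,0,0]],[[0,0,-0.9],[0,0,0]],[[0,0,-0.8],[0,0,0]],[[0,0,-0.2],[0,0,0]],[[0,0,0],[0,0,0]],[[0,0,0],[0,0,0]]]}' 0 ; python3 st.py;  python3 -m crank '{"steps":[[[0,0,-0.3],[0,0,0]],[[0,0,-0.3],[0,0,0]],[[0,0,-0.3],[0,0,0]],[[0,0,-0.25],[0,0,0]],[[0,0,0],[0,0,0]],[[0,0,0],[0,0,0]]]}'; python3 st.py
```

```text
time: 8.92
ee_pos: [0.4561, 0.178, 0.09]
eef_rot: [0.639, 0.769, 0.0, 0.0]
ft_force: [0.8, -0.3, -0.3]
width: 0.0001
grip_force: 0.0
t 8.92 tcp [0.4561 0.178  0.09  ] well xy 0.0009 -0.0688 yaxis deg 10.54 tool z [ 6.e-04  2.e-04 -1.e+00] F [ 0.8  -0.35 -0.29] w 0.0001 g 0.0 j7 -0.2
time: 9.42
ee_pos: [0.4554, 0.1777, 0.0599]
eef_rot: [0.639, 0.769, -0.0, -0.0]
ft_force: [0.4, -0.4, -0.2]
width: 0.0006
grip_force: 0.0
t 9.42 tcp [0.4554 0.1777 0.0599] well xy 0.0002 -0.069 yaxis deg 10.61 tool z [-7.e-04 -6.e-04 -1.e+00] F [ 0.37 -0.4  -0.22] w 0.0006 g 0.0 j7 -0.18
```

```bash
python3 -m crank '{"steps":[[[0.015,-0.0785,0],[0,0,0]],[[0.015,-0.0785,0],[0,0,0]],[[0.015,-0.0785,0],[0,0,0]],[[0.015,-0.0785,0],[0,0,0]],[[0.015,-0.0785,0],[0,0,0]],[[0,0,0],[0,0,0]]]}' ; python3 st.py;  python3 -m crank '{"steps":[[[0.015,-0.0785,0],[0,0,0]],[[0.015,-0.0785,0],[0,0,0]],[[0,0,0],[0,0,0]]]}' ; python3 st.py
```

```text
time: 9.92
ee_pos: [0.4577, 0.1677, 0.0605]
eef_rot: [0.639, 0.769, 0.0, 0.0]
ft_force: [0.5, 0.5, -0.3]
width: 0.0005
grip_force: 0.0
t 9.92 tcp [0.4577 0.1677 0.0605] well xy 0.0006 -0.0792 yaxis deg 10.59 tool z [ 3.e-04  2.e-04 -1.e+00] F [ 0.49  0.53 -0.26] w 0.0005 g 0.0 j7 -0.16
time: 10.17
ee_pos: [0.4584, 0.1645, 0.0605]
eef_rot: [0.639, 0.77, 0.0, -0.0]
ft_force: [-0.2, 2.7, -0.1]
width: 0.0005
grip_force: 1.3
t 10.17 tcp [0.4584 0.1645 0.0605] well xy 0.0007 -0.0825 yaxis deg 10.63 tool z [ 3.e-04  8.e-04 -1.e+00] F [-0.18  2.66 -0.09] w 0.0005 g 1.3 j7 -0.15
```

```bash
python3 -m crank '{"steps":[[[0.0075,-0.039,0],[0,0,0]],[[0.0075,-0.039,0],[0,0,0]],[[0,0,0],[0,0,0]]]}' ; python3 st.py;  python3 -m crank '{"steps":[[[0.0075,-0.039,0],[0,0,0]],[[0.0075,-0.039,0],[0,0,0]],[[0,0,0],[0,0,0]]]}' ; python3 st.py
```

```text
time: 10.42
ee_pos: [0.4586, 0.1631, 0.0605]
eef_rot: [0.638, 0.77, 0.001, -0.0]
ft_force: [-0.8, 5.3, 0.2]
width: 0.0006
grip_force: 2.5
t 10.42 tcp [0.4586 0.1631 0.0605] well xy 0.0006 -0.0839 yaxis deg 10.67 tool z [ 3.0e-04  1.1e-03 -1.0e+00] F [-0.77  5.29  0.24] w 0.0006 g 2.5 j7 -0.15
time: 10.67
ee_pos: [0.459, 0.1608, 0.0604]
eef_rot: [0.638, 0.77, 0.0, -0.0]
ft_force: [-0.7, 4.5, 1.5]
width: 0.0
grip_force: 2.1
t 10.67 tcp [0.459  0.1608 0.0604] well xy 0.0006 -0.0862 yaxis deg 10.65 tool z [ 1.e-04  7.e-04 -1.e+00] F [-0.71  4.48  1.51] w 0.0 g 2.1 j7 -0.14
```

```bash
python3 -m crank '{"steps":[[[0.0075,-0.039,0],[0,0,0]],[[0.0075,-0.039,0],[0,0,0]],[[0.0075,-0.039,0],[0,0,0]],[[0,0,0],[0,0,0]]]}' ; python3 st.py;  python3 -c "
from h import *;import pickle
c=shot('top'); pickle.dump(c,open('top3.pkl','wb'))
c=shot('wrist'); cv2.imwrite('pics/w3.png',c['pixels'])"
```

```text
time: 11.0
ee_pos: [0.4596, 0.1571, 0.0604]
eef_rot: [0.639, 0.769, -0.0, 0.0]
ft_force: [-1.1, 3.3, 2.9]
width: 0.0006
grip_force: 1.5
t 11.0 tcp [0.4596 0.1571 0.0604] well xy 0.0005 -0.09 yaxis deg 10.61 tool z [ 0.e+00 -1.e-04 -1.e+00] F [-1.09  3.27  2.9 ] w 0.0006 g 1.5 j7 -0.14
```

View pics/w3.png

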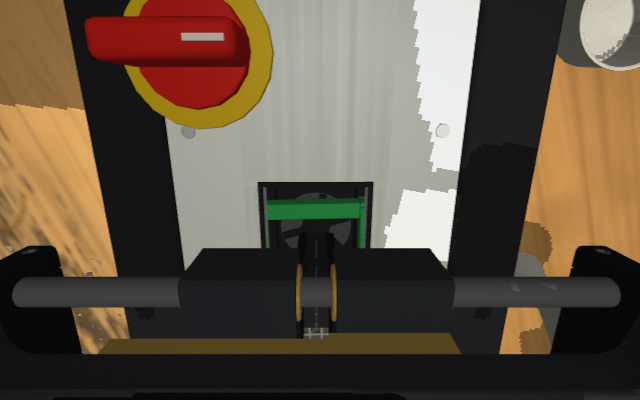

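The filter is moving: its rear bar at (316,208) has come away from the opening's rear edge at row 183. I'll keep drawing.

```bash
python3 -m crank '{"steps":[[[0.0177,-0.0925,0],[0,0,0]],[[0.0177,-0.0925,0],[0,0,0]],[[0.0177,-0.0925,0],[0,0,0]],[[0.0177,-0.0925,0],[0,0,0]],[[0.0177,-0.0925,0],[0,0,0]],[[0.0177,-0.0925,0],[0,0,0]],[[0.0177,-0.0925,0],[0,0,0]],[[0.0177,-0.0925,0],[0,0,0]],[[0,0,0],[0,0,0]]]}' ; python3 st.py;  python3 -m crank '{"steps":[[[0.0177,-0.0925,0],[0,0,0]],[[0.0177,-0.0925,0],[0,0,0]],[[0.0177,-0.0925,0],[0,0,0]],[[0.0177,-0.0925,0],[0,0,0]],[[0.0177,-0.0925,0],[0,0,0]],[[0.0177,-0.0925,0],[0,0,0]],[[0.0177,-0.0925,0],[0,0,0]],[[0,0,0],[0,0,0]]]}' ; python3 st.py; python3 -m crank '{"steps":[[[0.0177,-0.0925,0],[0,0,0]],[[0.0177,-0.0925,0],[0,0,0]],[[0.0177,-0.0925,0],[0,0,0]],[[0,0,0],[0,0,0]]]}' ; python3 st.py
cat > fr.py <<'E'
from h import *
import pickle
C=np.array([.4422,.2454]); a=np.radians(10.84); Rw=np.array([[np.cos(a),np.sin(a)],[-np.sin(a),np.cos(a)]])
for n in ('top','scene'):
    c=shot(n); pickle.dump(c,open('last_%s.pkl'%n,'wb')); P=cloud(c); hsv=cv2.cvtColor(c['pixels'],cv2.COLOR_BGR2HSV).astype(int)
    w=(P[...,:2]-C)@Rw.T*1000; z=P[...,2]*1000
    g=(hsv[...,0]>45)&(hsv[...,0]<85)&(hsv[...,1]>100)&(abs(w[...,0])<60)&(w[...,1]<-150)&(w[...,1]>-420)&(z>5)&(z<110)
    if g.sum()>5: print(n,g.sum(),'x',np.percentile(w[g][:,0],[2,98]).round(1),'y',np.percentile(w[g][:,1],[1,99]).round(1),'z',np.percentile(z[g],[10,50,90]).round(1))
E
python3 fr.py
```

```text
time: 11.85
ee_pos: [0.4632, 0.1381, 0.0603]
eef_rot: [0.639, 0.769, -0.0, 0.0]
ft_force: [-0.4, -0.3, 0.8]
width: 0.0003
grip_force: 0.0
t 11.85 tcp [0.4632 0.1381 0.0603] well xy 0.0005 -0.1093 yaxis deg 10.58 tool z [ 1.e-04 -3.e-04 -1.e+00] F [-0.42 -0.28  0.77] w 0.0003 g 0.0 j7 -0.1
time: 12.52
ee_pos: [0.4664, 0.1221, 0.0603]
eef_rot: [0.639, 0.769, 0.0, 0.0]
ft_force: [0.1, 0.5, 1.4]
width: 0.0002
grip_force: 0.0
t 12.52 tcp [0.4664 0.1221 0.0603] well xy 0.0005 -0.1257 yaxis deg 10.58 tool z [ 1.e-04 -1.e-04 -1.e+00] F [0.14 0.48 1.45] w 0.0002 g 0.0 j7 -0.06
time: 12.85
ee_pos: [0.4677, 0.1151, 0.0604]
eef_rot: [0.639, 0.769, 0.0, 0.0]
ft_force: [1.2, -0.2, -0.4]
width: 0.0005
grip_force: 0.0
t 12.85 tcp [0.4677 0.1151 0.0604] well xy 0.0006 -0.1327 yaxis deg 10.59 tool z [ 2.e-04 -1.e-04 -1.e+00] F [ 1.17 -0.19 -0.44] w 0.0005 g 0.0 j7 -0.05
top 28 x [-24.3  24.6] y [-230.4 -223.6] z [62.5 65.6 68.5]
scene 9 x [-33.1  27.3] y [-223.9 -196.9] z [65.5 67.5 72. ]
```

```bash
python3 -m crank '{"steps":[[[-0.0225,0.118,0],[0,0,0]],[[0,0,0.5],[0,0,0]],[[0,0,0.8],[0,0,0]],[[0,0,0.9],[0,0,0]],[[0,0,0.8],[0,0,0]],[[0.13,-0.71,0],[0,0,0.05]],[[0.14,-0.71,0],[0,0,0]],[[0.14,-0.71,0],[0,0,0]],[[0.12,-0.7,0],[0,0,0]],[[0,0,0],[0,0,0]]]}' 0 ; python3 -m crank '{"steps":[[[0,0,0],[0,0,0]],[[0,0,0],[0,0,0]],[[0,0,0],[0,0,0]],[[0,0,0],[0,0,0]],[[0,0,0],[0,0,0]],[[0,0,0],[0,0,0]],[[0,0,0],[0,0,0]],[[0,0,0],[0,0,0]],[[0,0,0],[0,0,0]],[[0,0,0],[0,0,0]]]}' 87; python3 st.py; python3 fr.py
python3 - <<'E'
from h import *
import pickle
c=shot('wrist'); pickle.dump(c,open('w4.pkl','wb')); cv2.imwrite('pics/w4.png',c['pixels'])
c=pickle.load(open('last_top.pkl','rb'));cv2.imwrite('pics/t4.png',cv2.resize(c['pixels'][120:265,210:410],None,fx=4,fy=4,interpolation=cv2.INTER_CUBIC))
E
```

```text
time: 13.78
ee_pos: [0.4807, 0.0447, 0.1355]
eef_rot: [0.638, 0.77, -0.0, 0.0]
ft_force: [0.4, -0.1, 0.3]
width: 0.0003
grip_force: 0.0
time: 14.62
ee_pos: [0.4802, 0.0479, 0.1353]
eef_rot: [0.637, 0.771, 0.0, 0.0]
ft_force: [0.4, -0.6, 0.2]
width: 0.0591
grip_force: 0.0
t 14.62 tcp [0.4802 0.0479 0.1353] well xy 0.0002 -0.2012 yaxis deg 10.87 tool z [ 1.e-04  0.e+00 -1.e+00] F [ 0.41 -0.59  0.16] w 0.0591 g 0.0 j7 0.05
scene 42 x [-30.7  33.5] y [-281.3 -151.2] z [63.6 68.  70.3]
```

View pics/w4.png

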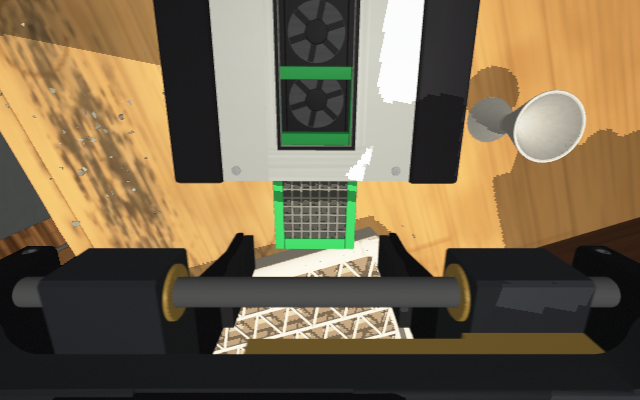

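The drawn-out end spans (275–355, 181–248) and looks centred. Next I'll measure its edges and height.

Run:
```python
from h import *
import pickle
c=pickle.load(open('w4.pkl','rb')); C=np.array([.4422,.2454]); a=np.radians(10.84); Rw=np.array([[np.cos(a),np.sin(a)],[-np.sin(a),np.cos(a)]])
P=cloud(c); hsv=cv2.cvtColor(c['pixels'],cv2.COLOR_BGR2HSV).astype(int); w=(P[...,:2]-C)@Rw.T*1000; z=P[...,2]*1000
v,u=np.mgrid[:400,:640]
g=(hsv[...,0]>45)&(hsv[...,0]<85)&(hsv[...,1]>100)&(u>260)&(u<370)
for lo,hi in [(184,190),(195,205),(210,220),(225,235),(238,246)]:
    m=g&(v>=lo)&(v<hi); print(lo,'x',np.percentile(w[m][:,0],[2,98]).round(1),'y',np.median(w[m][:,1]).round(1),w[m][:,1].min().round(1),'z',np.median(z[m]).round(1))
m=g&(v>60)&(v<150);
for lo,hi in [(65,80),(130,146)]:
    m=g&(v>=lo)&(v<hi); print(lo,'y',np.percentile(w[m][:,1],[2,98]).round(1),'z',np.median(z[m]).round(1))
```

```text
184 x [-30.1  29. ] y -183.1 -185.3 z 70.0
195 x [-29.9  28.8] y -193.3 -196.7 z 69.6
210 x [-29.9  28.6] y -204.8 -226.8 z 68.9
225 x [-30.1  30.6] y -216.9 -246.1 z 68.2
238 x [-29.1  27.8] y -226.9 -244.5 z 67.6
65 y [-111.2 -102.5] z 74.4
130 y [-152.8 -144.9] z 72.0
```

```bash
python3 -m crank '{"steps":[[[0,0,0],[0.27,0.05,0]],[[0,0,0],[0.28,0.055,0]],[[0,0,0],[0,0,0]],[[0,0,0],[0,0,0]],[[0,0,0],[0,0,0]],[[0,0,0],[0,0,0]]]}' 87 ; python3 st.py;  python3 -m crank '{"steps":[[[0,0,-0.6],[0,0,0]],[[0,0,-0.7],[0,0,0]],[[0,0,-0.7],[0,0,0]],[[0,0,-0.6],[0,0,0]],[[0,0,-0.3],[0,0,0]],[[0,0,-0.15],[0,0,0]],[[0,0,0],[0,0,0]],[[0,0,0],[0,0,0]]]}'; python3 st.py
```

```text
time: 15.27
ee_pos: [0.4802, 0.0482, 0.1353]
eef_rot: [0.637, 0.771, 0.015, -0.019]
ft_force: [-0.5, -0.4, -0.2]
width: 0.087
grip_force: 0.0
t 15.27 tcp [0.4802 0.0482 0.1353] well xy 0.0002 -0.2009 yaxis deg 10.9 tool z [-0.0091  0.0475 -0.9988] F [-0.45 -0.39 -0.17] w 0.087 g 0.0 j7 0.11
time: 15.93
ee_pos: [0.4806, 0.048, 0.0596]
eef_rot: [0.637, 0.771, 0.016, -0.019]
ft_force: [0.4, -0.6, 0.5]
width: 0.0871
grip_force: 0.0
t 15.93 tcp [0.4806 0.048  0.0596] well xy 0.0006 -0.2011 yaxis deg 10.87 tool z [-0.0085  0.0481 -0.9988] F [ 0.4  -0.59  0.47] w 0.0871 g 0.0 j7 0.19
```

```bash
python3 -m crank '{"steps":[[[0,0,-0.02],[0,0,0]],[[0,0,0],[0,0,0]],[[0,0,0],[0,0,0]],[[0,0,0],[0,0,0]],[[0,0,0],[0,0,0]],[[0,0,0],[0,0,0]],[[0,0,0],[0,0,0]],[[0,0,0],[0,0,0]]]}' 50 20 ; python3 st.py
```

```text
time: 16.6
ee_pos: [0.4803, 0.0479, 0.0587]
eef_rot: [0.637, 0.771, 0.016, -0.019]
ft_force: [-0.2, -0.9, 1.6]
width: 0.0597
grip_force: 20.0
t 16.6 tcp [0.4803 0.0479 0.0587] well xy 0.0003 -0.2011 yaxis deg 10.87 tool z [-0.0089  0.0481 -0.9988] F [-0.25 -0.94  1.61] w 0.0597 g 20.0 j7 0.19
```

```bash
python3 -m crank '{"steps":[[[0,0,0.035],[-0.18,-0.035,0]],[[0,0,0.035],[-0.18,-0.035,0]],[[0,0,0.035],[-0.19,-0.035,0]],[[0,0,0],[0,0,0]]]}' - 25 ; python3 st.py
python3 -m crank '{"steps":[[[0.0075,-0.039,0],[0,0,0]],[[0.0075,-0.039,0],[0,0,0]],[[0.0075,-0.039,0],[0,0,0]],[[0,0,0],[0,0,0]]]}';python3 st.py
```

```text
time: 16.93
ee_pos: [0.4801, 0.0487, 0.0612]
eef_rot: [0.636, 0.771, -0.0, 0.001]
ft_force: [-0.3, 0.5, -0.0]
width: 0.0596
grip_force: 25.0
t 16.93 tcp [0.4801 0.0487 0.0612] well xy 0.0003 -0.2003 yaxis deg 10.96 tool z [ 3.0e-04 -1.4e-03 -1.0e+00] F [-0.26  0.51 -0.05] w 0.0596 g 25.0 j7 0.12
time: 17.27
ee_pos: [0.4808, 0.0444, 0.0612]
eef_rot: [0.637, 0.771, -0.0, 0.0]
ft_force: [-0.0, -0.3, -0.5]
width: 0.0594
grip_force: 25.0
t 17.27 tcp [0.4808 0.0444 0.0612] well xy 0.0001 -0.2046 yaxis deg 10.83 tool z [ 0.e+00 -1.e-04 -1.e+00] F [-0.01 -0.26 -0.51] w 0.0594 g 25.0 j7 0.13
```

```bash
cat > chk.py <<'E'
import sys
from bench import monitor
s=monitor.read_state(); F=s['ft_force']; f=F[1]*.982-F[0]*.188
print('along',round(f,1),'Fz',round(F[2],1),s['ee_pos'].round(4)); sys.exit(abs(f)>3.5)
E
A() { python3 chk.py; }
python3 -m crank '{"steps":[[[0.0075,-0.039,0],[0,0,0]],[[0.0075,-0.039,0],[0,0,0]],[[0,0,0],[0,0,0]]]}' - 20 >/dev/null && A && python3 -m crank '{"steps":[[[0.0075,-0.039,0],[0,0,0]],[[0.0075,-0.039,0],[0,0,0]],[[0,0,0],[0,0,0]]]}' >/dev/null && A && python3 -m crank '{"steps":[[[0.0075,-0.039,0],[0,0,0]],[[0.0075,-0.039,0],[0,0,0]],[[0,0,0],[0,0,0]]]}' >/dev/null && A && python3 -m crank '{"steps":[[[0.0075,-0.039,0],[0,0,0]],[[0.0075,-0.039,0],[0,0,0]],[[0,0,0],[0,0,0]]]}' >/dev/null && A && python3 -m crank '{"steps":[[[0.0075,-0.039,0],[0,0,0]],[[0.0075,-0.039,0],[0,0,0]],[[0,0,0],[0,0,0]]]}' >/dev/null && A && python3 -m crank '{"steps":[[[0.0075,-0.039,0],[0,0,0]],[[0.0075,-0.039,0],[0,0,0]],[[0,0,0],[0,0,0]]]}' >/dev/null && A; python3 st.py
```

```text
along -0.1 Fz -1.5 [0.4812 0.0427 0.0612]
t 17.52 tcp [0.4812 0.0427 0.0612] well xy 0.0002 -0.2064 yaxis deg 10.84 tool z [ 1.e-04 -0.e+00 -1.e+00] F [ 1.03  0.11 -1.5 ] w 0.0596 g 20.0 j7 0.13False
```

```bash
sed -i 's/sys.exit(\(.*\))$/sys.exit(int(\1))/' chk.py
A() { python3 chk.py; }
python3 -m crank '{"steps":[[[0.0075,-0.039,0],[0,0,0]],[[0.0075,-0.039,0],[0,0,0]],[[0,0,0],[0,0,0]]]}' - 20 >/dev/null && A && python3 -m crank '{"steps":[[[0.0075,-0.039,0],[0,0,0]],[[0.0075,-0.039,0],[0,0,0]],[[0,0,0],[0,0,0]]]}' >/dev/null && A && python3 -m crank '{"steps":[[[0.0075,-0.039,0],[0,0,0]],[[0.0075,-0.039,0],[0,0,0]],[[0,0,0],[0,0,0]]]}' >/dev/null && A && python3 -m crank '{"steps":[[[0.0075,-0.039,0],[0,0,0]],[[0.0075,-0.039,0],[0,0,0]],[[0,0,0],[0,0,0]]]}' >/dev/null && A && python3 -m crank '{"steps":[[[0.0075,-0.039,0],[0,0,0]],[[0.0075,-0.039,0],[0,0,0]],[[0,0,0],[0,0,0]]]}' >/dev/null && A && python3 -m crank '{"steps":[[[0.0075,-0.039,0],[0,0,0]],[[0.0075,-0.039,0],[0,0,0]],[[0,0,0],[0,0,0]]]}' >/dev/null && A; python3 st.py
```

```text
along 0.1 Fz -0.4 [0.4816 0.0408 0.0612]
along -0.4 Fz -1.2 [0.482  0.0389 0.0612]
along 0.6 Fz -0.6 [0.4824 0.037  0.0612]
along 0.6 Fz -1.1 [0.4827 0.035  0.0612]
along 0.6 Fz -1.4 [0.4831 0.033  0.0612]
along -0.1 Fz -0.4 [0.4835 0.0311 0.0612]
t 19.02 tcp [0.4835 0.0311 0.0612] well xy 0.0002 -0.2183 yaxis deg 10.86 tool z [ 1.e-04 -1.e-04 -1.e+00] F [-0.02 -0.13 -0.37] w 0.0595 g 20.0 j7 0.16
```

Drawn by about 73 mm with nothing felt yet. Continuing.

```bash
A() { python3 chk.py; }
python3 -m crank '{"steps":[[[0.0075,-0.039,0],[0,0,0]],[[0.0075,-0.039,0],[0,0,0]],[[0,0,0],[0,0,0]]]}' - 20 >/dev/null && A && python3 -m crank '{"steps":[[[0.0075,-0.039,0],[0,0,0]],[[0.0075,-0.039,0],[0,0,0]],[[0,0,0],[0,0,0]]]}' >/dev/null && A && python3 -m crank '{"steps":[[[0.0075,-0.039,0],[0,0,0]],[[0.0075,-0.039,0],[0,0,0]],[[0,0,0],[0,0,0]]]}' >/dev/null && A && python3 -m crank '{"steps":[[[0.0075,-0.039,0],[0,0,0]],[[0.0075,-0.039,0],[0,0,0]],[[0,0,0],[0,0,0]]]}' >/dev/null && A && python3 -m crank '{"steps":[[[0.0075,-0.039,0],[0,0,0]],[[0.0075,-0.039,0],[0,0,0]],[[0,0,0],[0,0,0]]]}' >/dev/null && A && python3 -m crank '{"steps":[[[0.0075,-0.039,0],[0,0,0]],[[0.0075,-0.039,0],[0,0,0]],[[0,0,0],[0,0,0]]]}' >/dev/null && A && python3 -m crank '{"steps":[[[0.0075,-0.039,0],[0,0,0]],[[0.0075,-0.039,0],[0,0,0]],[[0,0,0],[0,0,0]]]}' >/dev/null && A && python3 -m crank '{"steps":[[[0.0075,-0.039,0],[0,0,0]],[[0.0075,-0.039,0],[0,0,0]],[[0,0,0],[0,0,0]]]}' >/dev/null && A && python3 -m crank '{"steps":[[[0.0075,-0.039,0],[0,0,0]],[[0.0075,-0.039,0],[0,0,0]],[[0,0,0],[0,0,0]]]}' >/dev/null && A; python3 st.py; python3 fr.py
```

```text
along 0.2 Fz -1.0 [0.4838 0.0291 0.0612]
along 1.6 Fz -1.2 [0.4841 0.0276 0.0612]
along 7.7 Fz -0.7 [0.4842 0.0272 0.0611]
t 19.77 tcp [0.4842 0.0272 0.0611] well xy 0.0003 -0.2222 yaxis deg 10.93 tool z [-6.0e-04  2.1e-03 -1.0e+00] F [-0.27  7.76 -0.73] w 0.0594 g 20.0 j7 0.17
top 15 x [-29.   28.2] y [-189.1 -177.1] z [66.7 69.5 73.7]
scene 53 x [-34.4  31.7] y [-252.3 -152.8] z [63.8 70.4 78.3]
```

```bash
python3 -m crank '{"steps":[[[-0.015,0.0785,0],[0,0,0]],[[-0.0115,0.06,0],[0,0,0]],[[0,0,0],[0,0,0]],[[0,0,0.04],[0,0,0]],[[0,0,0.04],[0,0,0]],[[0,0,0],[0,0,0]]]}' >/dev/null; python3 st.py; python3 -m crank '{"steps":[[[0,0,0.02],[0,0,0]],[[0,0,0.02],[0,0,0]],[[0,0,0],[0,0,0]]]}' >/dev/null; python3 st.py
```

```text
t 20.37 tcp [0.4841 0.0287 0.0635] well xy 0.0004 -0.2207 yaxis deg 10.85 tool z [ 5.e-04 -1.e-04 -1.e+00] F [-0.28  0.51  0.21] w 0.0597 g 20.0 j7 0.16
t 20.62 tcp [0.4839 0.0288 0.0643] well xy 0.0003 -0.2206 yaxis deg 10.86 tool z [ 2.e-04 -0.e+00 -1.e+00] F [ 0.43  0.28 -1.18] w 0.0595 g 20.0 j7 0.16
```

```bash
A() { python3 chk.py; }; python3 -m crank '{"steps":[[[0,0,0.025],[0,0,0]],[[0,0,0],[0,0,0]]]}' >/dev/null; A;  python3 -m crank '{"steps":[[[0,0,0.02],[0,0,0]],[[0,0,0],[0,0,0]]]}' >/dev/null; A; python3 -m crank '{"steps":[[[0.0075,-0.039,0],[0,0,0]],[[0.0075,-0.039,0],[0,0,0]],[[0,0,0],[0,0,0]]]}' >/dev/null && A && python3 -m crank '{"steps":[[[0.0075,-0.039,0],[0,0,0]],[[0,0,0],[0,0,0]]]}' >/dev/null && A &&  python3 -m crank '{"steps":[[[0.0075,-0.039,0],[0,0,0]],[[0,0,0],[0,0,0]]]}' >/dev/null && A; python3 st.py
```

```text
along -0.4 Fz -4.7 [0.4839 0.0288 0.0647]
along -0.9 Fz -3.7 [0.4838 0.0288 0.0652]
along 1.8 Fz -2.9 [0.484  0.027  0.0652]
along 2.2 Fz -3.5 [0.4843 0.0259 0.0652]
along 1.9 Fz -3.0 [0.4846 0.0249 0.0653]
t 21.53 tcp [0.4846 0.0249 0.0653] well xy 0.0002 -0.2245 yaxis deg 10.87 tool z [-1.e-04  0.e+00 -1.e+00] F [-0.91  1.8  -3.01] w 0.06 g 20.0 j7 0.17
```

Past the stop with only about 2 N of drag on the roof. Continuing.

```bash
A() { python3 chk.py; }
python3 -m crank '{"steps":[[[0.0075,-0.039,0],[0,0,0]],[[0.0075,-0.039,0],[0,0,0]],[[0,0,0],[0,0,0]]]}' >/dev/null && A && python3 -m crank '{"steps":[[[0.0075,-0.039,0],[0,0,0]],[[0.0075,-0.039,0],[0,0,0]],[[0.0075,-0.039,0],[0,0,0]],[[0,0,0],[0,0,0]]]}' >/dev/null && A && python3 -m crank '{"steps":[[[0.0075,-0.039,0],[0,0,0]],[[0.0075,-0.039,0],[0,0,0]],[[0.0075,-0.039,0],[0,0,0]],[[0,0,0],[0,0,0]]]}' >/dev/null && A && python3 -m crank '{"steps":[[[0.0075,-0.039,0],[0,0,0]],[[0.0075,-0.039,0],[0,0,0]],[[0.0075,-0.039,0],[0,0,0]],[[0,0,0],[0,0,0]]]}' >/dev/null && A && python3 -m crank '{"steps":[[[0.0075,-0.039,0],[0,0,0]],[[0.0075,-0.039,0],[0,0,0]],[[0.0075,-0.039,0],[0,0,0]],[[0,0,0],[0,0,0]]]}' >/dev/null && A && python3 -m crank '{"steps":[[[0.0075,-0.039,0],[0,0,0]],[[0.0075,-0.039,0],[0,0,0]],[[0.0075,-0.039,0],[0,0,0]],[[0,0,0],[0,0,0]]]}' >/dev/null && A ; python3 st.py; python3 fr.py
```

```text
along 0.4 Fz -2.9 [0.4851 0.0228 0.0654]
along 0.5 Fz -3.8 [0.4857 0.0198 0.0654]
along 0.0 Fz -3.1 [0.4862 0.0169 0.0654]
along 0.2 Fz -3.1 [0.4868 0.014  0.0654]
along -0.1 Fz -3.2 [0.4873 0.0111 0.0653]
along 0.4 Fz -1.5 [0.4879 0.0082 0.0654]
t 23.45 tcp [0.4879 0.0082 0.0654] well xy 0.0003 -0.2416 yaxis deg 10.86 tool z [ 2.e-04 -1.e-04 -1.e+00] F [-0.01  0.38 -1.54] w 0.0598 g 20.0 j7 0.21
top 69 x [-28.5  27.8] y [-209.7 -167.8] z [70.3 73.3 76.2]
scene 68 x [-34.6  33.9] y [-271.4 -154.3] z [70.6 74.8 79.7]
```

```bash
A() { python3 chk.py; }
python3 -m crank '{"steps":[[[0.0075,-0.039,0],[0,0,0]],[[0.0075,-0.039,0],[0,0,0]],[[0.0075,-0.039,0],[0,0,0]],[[0.0075,-0.039,0],[0,0,0]],[[0,0,0],[0,0,0]]]}' >/dev/null && A && python3 -m crank '{"steps":[[[0.0075,-0.039,0],[0,0,0]],[[0.0075,-0.039,0],[0,0,0]],[[0.0075,-0.039,0],[0,0,0]],[[0.0075,-0.039,0],[0,0,0]],[[0,0,0],[0,0,0]]]}' >/dev/null && A && python3 -m crank '{"steps":[[[0.0075,-0.039,0],[0,0,0]],[[0.0075,-0.039,0],[0,0,0]],[[0.0075,-0.039,0],[0,0,0]],[[0.0075,-0.039,0],[0,0,0]],[[0,0,0],[0,0,0]]]}' >/dev/null && A && python3 -m crank '{"steps":[[[0.0075,-0.039,0],[0,0,0]],[[0.0075,-0.039,0],[0,0,0]],[[0.0075,-0.039,0],[0,0,0]],[[0.0075,-0.039,0],[0,0,0]],[[0,0,0],[0,0,0]]]}' >/dev/null && A && python3 -m crank '{"steps":[[[0.0075,-0.039,0],[0,0,0]],[[0.0075,-0.039,0],[0,0,0]],[[0.0075,-0.039,0],[0,0,0]],[[0.0075,-0.039,0],[0,0,0]],[[0,0,0],[0,0,0]]]}' >/dev/null && A && python3 -m crank '{"steps":[[[0.0075,-0.039,0],[0,0,0]],[[0.0075,-0.039,0],[0,0,0]],[[0.0075,-0.039,0],[0,0,0]],[[0.0075,-0.039,0],[0,0,0]],[[0,0,0],[0,0,0]]]}' >/dev/null && A ; python3 st.py; python3 fr.py
```

```text
along -0.4 Fz -2.1 [0.4886 0.0043 0.0653]
along -0.9 Fz -1.8 [4.894e-01 3.000e-04 6.530e-02]
along -0.0 Fz -2.0 [ 0.4901 -0.0035  0.0653]
along -1.2 Fz -1.5 [ 0.4909 -0.0075  0.0653]
along 0.9 Fz -2.1 [ 0.4916 -0.0114  0.0653]
along -0.4 Fz -1.5 [ 0.4924 -0.0153  0.0653]
t 26.05 tcp [ 0.4924 -0.0153  0.0653] well xy 0.0003 -0.2654 yaxis deg 10.85 tool z [ 2.e-04 -1.e-04 -1.e+00] F [-0.08 -0.44 -1.47] w 0.06 g 20.0 j7 0.27
top 90 x [-28.1  28.3] y [-237.8 -178.2] z [70.2 73.1 76.4]
scene 94 x [-30.7  33.3] y [-294.9 -193.5] z [70.1 74.3 78.1]
```

```bash
A() { python3 chk.py; }
python3 -m crank '{"steps":[[[0.0075,-0.039,0],[0,0,0]],[[0.015,-0.0785,0],[0,0,0]],[[0.015,-0.0785,0],[0,0,0]],[[0.015,-0.0785,0],[0,0,0]],[[0,0,0],[0,0,0]]]}' >/dev/null && A && python3 -m crank '{"steps":[[[0.015,-0.0785,0],[0,0,0]],[[0.015,-0.0785,0],[0,0,0]],[[0.015,-0.0785,0],[0,0,0]],[[0.015,-0.0785,0],[0,0,0]],[[0,0,0],[0,0,0]]]}' >/dev/null && A && python3 -m crank '{"steps":[[[0.0225,-0.118,0],[0,0,0]],[[0.03,-0.157,0],[0,0,0]],[[0.03,-0.157,0],[0,0,0]],[[0.03,-0.157,0],[0,0,0]],[[0.03,-0.157,0],[0,0,0]],[[0,0,0],[0,0,0]],[[0,0,0],[0,0,0]]]}' >/dev/null && A; python3 st.py; python3 fr.py
python3 - <<'E'
import pickle,cv2,numpy as np
a=pickle.load(open('last_top.pkl','rb'))['pixels'][120:270,210:510]; b=pickle.load(open('last_scene.pkl','rb'))['pixels'][150:300,220:420]
a=cv2.resize(a,(800,400)); b=cv2.resize(b,(267,200)); cv2.imwrite('pics/t5.png',np.vstack([a,np.hstack([b,np.zeros((200,533,3),np.uint8)])]))
E
```

```text
along -0.1 Fz -0.7 [ 0.4937 -0.0224  0.0654]
along -0.8 Fz -0.5 [ 0.4953 -0.0302  0.0654]
along -0.2 Fz -0.2 [ 0.4987 -0.0487  0.0653]
t 27.57 tcp [ 0.4987 -0.0487  0.0653] well xy 0.0002 -0.2994 yaxis deg 10.83 tool z [-1.e-04 -0.e+00 -1.e+00] F [-0.02 -0.19 -0.23] w 0.0597 g 20.0 j7 0.35
top 133 x [-28.3  28.2] y [-272.5 -198.9] z [69.9 73.8 76.4]
scene 143 x [-32.6  32.3] y [-327.  -194.5] z [69.4 74.2 78. ]
```

View pics/t5.png

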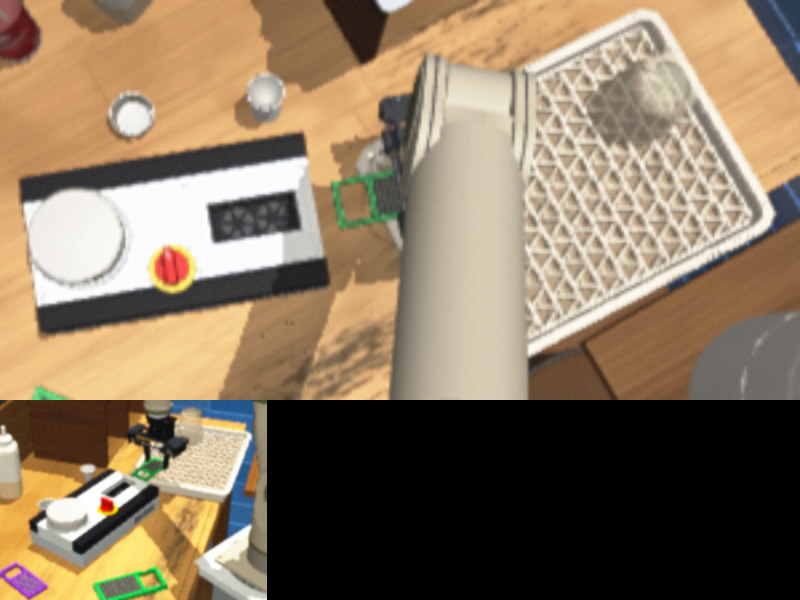

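The filter is fully out of the slot and held level. Next I'll carry it over the free half of the tray.

```bash
python3 -m crank '{"steps":[[[-0.03,-0.2,0],[0,0,0]],[[-0.06,-0.4,0],[0,0,0]],[[-0.09,-0.6,0],[0,0,0]],[[-0.09,-0.6,0],[0,0,0]],[[-0.09,-0.6,0],[0,0,0]],[[-0.09,-0.6,0],[0,0,0]],[[-0.09,-0.6,0],[0,0,0]],[[-0.09,-0.6,0],[0,0,0]],[[-0.09,-0.6,0],[0,0,0]]]}' >/dev/null;python3 -m crank '{"steps":[[[-0.09,-0.6,0],[0,0,0]],[[-0.05,-0.4,0],[0,0,0]],[[-0.02,-0.26,0],[0,0,0]],[[0,-0.2,0],[0,0,0]],[[0,0,0],[0,0,0]],[[0,0,0],[0,0,0]],[[0,0,0],[0,0,0]]]}' >/dev/null; python3 st.py
python3 - <<'E'
from h import *
C=np.array([.4422,.2454]); a=np.radians(10.84); Rw=np.array([[np.cos(a),np.sin(a)],[-np.sin(a),np.cos(a)]])
for n in ('top','scene','wrist'):
    c=shot(n); P=cloud(c); hsv=cv2.cvtColor(c['pixels'],cv2.COLOR_BGR2HSV).astype(int)
    w=(P[...,:2]-C)@Rw.T*1000; z=P[...,2]*1000
    g=(hsv[...,0]>45)&(hsv[...,0]<85)&(hsv[...,1]>100)&(abs(w[...,0]+50)<150)&(w[...,1]<-250)&(z>30)&(z<110)
    if g.sum()<10: print(n,g.sum()); continue
    A=np.c_[w[g],np.ones(g.sum())]; s,_,_,_=np.linalg.lstsq(A,z[g],rcond=None)
    print(n,g.sum(),'slope x,y',s[:2].round(4),'world',np.percentile(P[g],[2,50,98],axis=0).round(3).tolist())
    cv2.imwrite('pics/%s6.png'%n,c['pixels'])
E
```

```text
t 29.0 tcp [ 0.4769 -0.2041  0.0652] well xy -0.0504 -0.448 yaxis deg 10.92 tool z [-0.e+00  3.e-04 -1.e+00] F [-0.24  0.47 -1.15] w 0.06 g 20.0 j7 0.71
top 156 slope x,y [-0.0004 -0.0127] world [[0.434, -0.195, 0.065], [0.461, -0.147, 0.073], [0.502, -0.102, 0.079]]
scene 135 slope x,y [-0.023  -0.0386] world [[0.433, -0.228, 0.065], [0.463, -0.15, 0.074], [0.509, -0.099, 0.081]]
wrist 11279 slope x,y [ 0.0013 -0.0125] world [[0.432, -0.233, 0.066], [0.463, -0.149, 0.075], [0.504, -0.105, 0.077]]
```

```bash
python3 -m crank '{"steps":[[[0,0,-0.1],[0,0,0]],[[0,0,-0.2],[0,0,0]],[[0,0,-0.2],[0,0,0]],[[0,0,-0.2],[0,0,0]],[[0,0,-0.2],[0,0,0]],[[0,0,-0.2],[0,0,0]],[[0,0,-0.2],[0,0,0]],[[0,0,-0.2],[0,0,0]],[[0,0,-0.16],[0,0,0]],[[0,0,-0.06],[0,0,0]]]}' >/dev/null;python3 -m crank '{"steps":[[[0,0,0],[0,0,0]],[[0,0,0],[0,0,0]]]}' >/dev/null; python3 st.py
python3 -m crank '{"steps":[[[0,0,-0.03],[0,0,0]],[[0,0,-0.03],[0,0,0]],[[0,0,0],[0,0,0]]]}' >/dev/null; python3 st.py
```

```text
t 30.15 tcp [ 0.4768 -0.2049  0.0224] well xy -0.0507 -0.4488 yaxis deg 10.86 tool z [ 1.e-04 -1.e-04 -1.e+00] F [ 0.55  1.25 -0.46] w 0.0597 g 20.0 j7 0.76
t 30.4 tcp [ 0.4768 -0.2048  0.0209] well xy -0.0507 -0.4486 yaxis deg 10.87 tool z [ 3.e-04  1.e-04 -1.e+00] F [-0.28 -0.45 -1.44] w 0.0597 g 20.0 j7 0.76
```

```bash
python3 -m crank '{"steps":[[[0,0,-0.04],[0,0,0]],[[0,0,-0.04],[0,0,0]],[[0,0,0],[0,0,0]]]}' >/dev/null; python3 st.py
python3 -m crank '{"steps":[[[0,0,-0.04],[0,0,0]],[[0,0,0],[0,0,0]]]}' >/dev/null; python3 st.py
```

```text
t 30.65 tcp [ 0.4766 -0.2048  0.0187] well xy -0.0508 -0.4486 yaxis deg 10.87 tool z [-1.e-04  1.e-04 -1.e+00] F [-0.29  0.37  0.67] w 0.0599 g 20.0 j7 0.77
t 30.82 tcp [ 0.4766 -0.2048  0.0177] well xy -0.0509 -0.4486 yaxis deg 10.87 tool z [-1.e-04  1.e-04 -1.e+00] F [-0.41  0.47 -0.87] w 0.0597 g 20.0 j7 0.77
```

```bash
python3 -m crank '{"steps":[[[0,0,-0.03],[0,0,0]],[[0,0,0],[0,0,0]]]}' >/dev/null; python3 st.py
python3 -m crank '{"steps":[[[0,0,0],[0,0,0]],[[0,0,0],[0,0,0]],[[0,0,0],[0,0,0]],[[0,0,0],[0,0,0]],[[0,0,0],[0,0,0]],[[0,0,0],[0,0,0]]]}' 85 >/dev/null; python3 st.py
```

```text
t 30.98 tcp [ 0.4766 -0.2048  0.017 ] well xy -0.0508 -0.4486 yaxis deg 10.87 tool z [-1.e-04  1.e-04 -1.e+00] F [ 0.44  0.84 -0.6 ] w 0.0592 g 20.0 j7 0.77
t 31.48 tcp [ 0.4768 -0.2049  0.0171] well xy -0.0507 -0.4487 yaxis deg 10.86 tool z [ 2.e-04  0.e+00 -1.e+00] F [-0.47 -0.3  -1.01] w 0.0839 g 0.0 j7 0.77
```

Released. Now to retreat upward and check.

```bash
python3 -m crank '{"steps":[[[0,0,0.2],[0,0,0]],[[0,0,0.4],[0,0,0]],[[0,0,0.8],[0,0,0]],[[0,0,0.9],[0,0,0]],[[0,0,0.9],[0,0,0]],[[0,0,0.9],[0,0,0]],[[0,0,0.9],[0,0,0]],[[0,0,0.8],[0,0,0]],[[0,0,0],[0,0,0]],[[0,0,0],[0,0,0]]]}' >/dev/null; python3 st.py
python3 - <<'E'
from h import *
C=np.array([.5123,-.2434]); a=np.radians(28.2); Rw=np.array([[np.cos(a),np.sin(a)],[-np.sin(a),np.cos(a)]])
ims=[]
for n in ('top','wrist','scene'):
    c=shot(n); P=cloud(c); hsv=cv2.cvtColor(c['pixels'],cv2.COLOR_BGR2HSV).astype(int)
    w=(P[...,:2]-C)@Rw.T*1000; z=P[...,2]*1000; ims.append(c['pixels'])
    g=(hsv[...,0]>45)&(hsv[...,0]<85)&(hsv[...,1]>100)&(abs(w[...,0])<160)&(abs(w[...,1])<220)&(z>5)&(z<60)
    if g.sum()<10: print(n,g.sum()); continue
    A=np.c_[w[g],np.ones(g.sum())]; s,_,_,_=np.linalg.lstsq(A,z[g],rcond=None)
    print(n,g.sum(),'slope',s[:2].round(4),'tray',np.percentile(w[g],[2,50,98],axis=0).round(0).tolist(),'z',np.percentile(z[g],[5,50,95]).round(1))
    if n=='top':
        for nm,(x,y) in dict(jig=(309,156),cup=(260,162),mug=(457,152)).items(): print(nm,world(c,x,y).round(3))
cv2.imwrite('pics/end.png',np.vstack([cv2.resize(ims[0][100:270,200:520],(560,298)),cv2.resize(ims[1],(480,300))[:,:480] if 0 else cv2.copyMakeBorder(cv2.resize(ims[1],(480,300)),0,0,0,80,0)]))
E
```

```text
t 32.32 tcp [ 0.4774 -0.2051  0.1637] well xy -0.0502 -0.4491 yaxis deg 10.86 tool z [ 3.e-03  1.e-04 -1.e+00] F [0.45 0.2  0.01] w 0.0854 g 0.0 j7 0.62
top 218 slope [-0.0059  0.0246] tray [[-43.0, 22.0], [-3.0, 95.0], [38.0, 151.0]] z [19.8 24.3 29.4]
jig [0.619 0.139 0.05 ]
cup [0.608 0.31  0.001]
mug [ 0.486 -0.159  0.568]
wrist 3599 slope [0.0032 0.0185] tray [[-44.0, 18.0], [-1.0, 98.0], [38.0, 148.0]] z [23.2 26.1 28.2]
scene 140 slope [-0.0001  0.0197] tray [[-45.0, 19.0], [-2.0, 103.0], [37.0, 155.0]] z [18.3 24.3 29. ]
```

View pics/end.png

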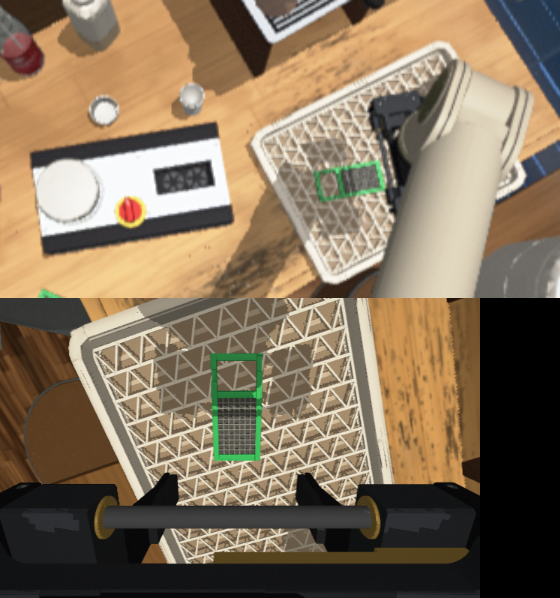

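The filter lies flat and mesh up on the tray floor at about (-2, +88) mm in the tray's frame, with 0.02 rad of tilt. The isolator is off and the jigger and cup haven't moved. The arm blocks the mug in this view, but nothing went near it. Handing in.

```bash
python3 -c "
from bench import ticket
print(ticket.close_job())"
```

```text
the job is handed in; nothing more can be done
None
```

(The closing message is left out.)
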